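# Clamp the chase on the proofing bed

## Robot

A 6-joint arm with a two-finger parallel gripper is mounted at the origin on the work surface. World frame = base frame: x ahead of the robot, y to its left, z up, the work surface at z = 0. Lengths are in m, angles in rad, forces in N, time in s.
With the tool pointing down it reaches from about 0.375 to 0.9 m from the base axis. Payload 3.1 kg.
Tool frame: the origin (TCP) lies at the very end of the fingers, on their centre line; the grasp point (between the pads) lies 19 mm behind it; x points along the fingers, y is the direction in which the jaws open and shut, and the axes are right-handed (so a half turn about x gives the same grasp; the last joint's range is limited). The gripper opens to 85 mm and grips with 20 to 120 N. Pads are 22 mm wide; open, the fingers measure 114 mm over their backs; the gripper's body (76 mm by 85 mm) begins 54 mm behind the grasp point. The pads swing forward as they close: fully open they stand 13 mm farther back than shut.
Start: joints at [-1.514, 0.527, 1.433, -0, 1.181, -0.178], TCP at [0.145, -0.608, 0.231] pointing down, gripper open.
Joint ranges: [-3.08, 3.08], [-0.75, 2.2], [0.22, 2.44], [-1.43, 4.57], [0, 2.65], [-2.85, 2.85]. Speed limits (rad/s): [2.79, 2.79, 3.14, 3.14, 3.14, 3.14].

## Interface

Orientations are given as a unit quaternion [x, y, z, w].
In Python, from station import sense, snapshot, camera_model, sign_off gives the robot as it stands.
- The arm moves only by the tool step_arm, never from a script. Its argument "increments" is one flat list of numbers, 5 for each row, row after row: the shift along the tool's x, y, z in units of 60 mm (1.0 is 60 mm), then the turn about the tool's x in units of 5 degrees (1.0 is 5 degrees), then the closure, from 0 (fully open) to 1 (shut). A call has exactly 5 rows; each row is the pose to reach, as a shift and turn from the pose measured when the call began, along the tool's axes at that moment; what a row does not reach only later rows make up. A row lasts 1/8 s, in which the tool goes at most 62.5 mm and 10.7 degrees, less where a joint would pass 70% of its speed; a pose out of reach is approached as far as the arm can. A call with a gripper value outside its range is refused whole. The fingers move at their own pace and stop on an object; "grip_force" is the grip in N (left out, the last holds). Time passes only in rows, so rows that repeat a pose let the fingers close, or fill a call up. It gives the time, the measured TCP pose, the force and the opening at its end, in the units of the state.
- sense(): the state, without advancing time (a new reading comes with each control period).
- snapshot(name): name is "scene" or "top" or "wrist"; returns the picture (400x640x3 uint8, blue, green, red); there is no depth.
- camera_model(name): a dict with "vertical_fov" (degrees; the focal length in pixels is half the picture's height over the tangent of half this angle, whatever the lens; pixels are square), "cx", "cy" (the principal point, pixels), "R" (3x3) and "t" (3): a world point X has camera coordinates R X + t. Camera axes: x right, y down, z forward; pixel columns grow to the right and rows downward; lengths in m; the calibration is good to about 2 mm. The wrist camera is an equidistant fisheye: a pixel r from the principal point sees the ray r / f radians off the axis. A picture is of the moment at which its call begins: read the wrist's pose just before it. camera_model takes no time and is no camera call; for the wrist camera it gives the pose at the moment of the call.
- sign_off(): hands the job in, once; it reports no verdict.
The state is a dict: "t": time; "q": joint angles; "qd": joint speeds; "tau": joint torques, N m; "tcp_pos": TCP position; "tool_rot": TCP orientation; "force": force on the tool from outside, world axes, zero at the start; "ft_torque": the same for the moment, N m; "finger_gap": opening from 0.0 (shut) to 1.0 (fully open).
Only numpy, scipy, OpenCV 4.12 (cv2) and the standard library are available. Lean on these libraries where they do the work, as an engineer would, in place of code of your own. Each camera call takes 0.05 s, during which the arm holds its last target. There are 200 camera calls.

## Task

Clamp the chase of type to the proofing bed. First push the swing strap over with the back of a finger until it is against its stop, with its foot above the edge of the chase and the cam lever still standing up; then push the cam lever down all the way so that the foot bears on the chase, and let go. Only push, lift nothing, and leave the chase, the planer block, the ink tin and the copper cut where they lie.

Things in the scene. Friction and masses are not known exactly. Their poses are not given: they have to be found in the camera images.
- bed: The fixed proofing bed: a grey metal plate 220 mm (its x) by 420 mm (its y) by 20 mm thick. Origin: centre of its underside, on the table. The clamp's post stands near its +y end, the chase lies on its -y part. A stop pin (14 mm across, top 56 mm above the table) stands 21 mm to the bed's -x side of the line of the home strap, 65 mm from the pivot.
- strap_pivot (a point): Point on the upright pivot axis of the strap, at half the strap's thickness, 55 mm above the table; at (0, 170 mm) in the bed's x, y. The round pivot head is 38 mm across and its screw reaches up to 66 mm above the table.
- clamp_strap (a joint): Swing of the strap about the upright pivot, rad. 0: home at its stop, the strap pointing to the bed's -y. It grows anticlockwise seen from above (at 1.57 the strap points to the bed's +x). Range 0 to 1.9, starts at 1.0 to 1.6. Friction 0.22 N m (3 N at mid-length): it stays where it is left. Push on the side that faces away from home.
- strap_mid (a point): Point in the middle of the strap's section, 80 mm from the pivot: a good place to push it from the side. The strap is a flat steel bar, 24 mm wide and 10 mm thick, 50 to 60 mm above the table, reaching 178 mm from the pivot; below it are only the post and, at its free end, the foot.
- cam_lever (a joint): Swing of the cam lever on the strap's free end, rad, in the upright plane along the strap. 0: leaning 0.2 rad past upright, away from the pivot; 0.2: upright; 1.72: fully down along the strap's top, pointing to the pivot. Starts at 0 to 0.3, stays where it is left. Friction 0.16 N m (2 N at the tip), more over the last 0.3 rad as the foot bears.
- lever_hinge (a point): The lever's hinge axis, at its middle, 160 mm from the strap's pivot and 72 mm above the table; it swings with the strap. The axis is level and square to the strap.
- lever_tip (a point): The end of the cam lever, 88 mm from its hinge. The outer 30 mm is a black pad 26 mm wide and 9 mm thick; the rest is a 14 mm wide, 8 mm thick bar.
- clamp_foot: Rubber-faced presser foot, 18 mm across, under the strap's free end, 160 mm from the pivot. Origin: centre of its lower face, 41 mm above the table with the lever up; the cam drives it down 2.1 mm per rad of lever, onto the chase's edge 38 mm above the table.
- chase: Dark iron frame with locked-up type, loose on the bed: 160 mm (x) by 204 mm (y), rim 24 mm wide and 18 mm high, type up to 43.5 mm above the table, 2.6 kg. Origin: centre of its underside.
- planer_block: Loose bystander: pale wooden block 50 x 75 x 42 mm high on the bed, on the -x side of the post. Origin: centre of its underside.
- ink_tin: Loose bystander: metal tin 68 mm across, 50 mm high, on the table beyond the bed's +y end. Origin: centre of its underside.
- cut_block: Loose bystander: printing cut, reddish copper on dark wood, 30 x 90 x 23 mm high, on the table on the bed's +x side beside the chase. Origin: centre of its underside.

How it is judged:
By the outcome, as a careful person would: the job done as asked, in the order asked, and still so for the second after the job is handed in, with the robot touching nothing.
It also fails if it takes over 48 s, if anything falls off the work surface, if the arm or the gripper's body presses on something with over 40 N, if the wrist force passes 120 N, or if a joint passes its speed limit or range.

## Working session

There is one attempt and no reset: what is moved stays moved. The work goes in short steps, Python scripts to look and compute and a tool call to move; the robot and the scene stay as the last step left them, time stands still between calls to the robot, and variables do not carry over. Pictures are saved under pics/ and viewed, about 8 in all and at most 12, crops included, and the job is handed in when it is done.

Besides the shell and the picture viewer there is one more tool, called after "Emit:" in YAML: its name, and indented under it one key for each argument. step_arm: Moves the arm, as the interface text tells. Its arguments: {"type":"object","properties":{"increments":{"type":"array","items":{"type":"number"}},"grip_force":{"type":"number"}},"required":["increments"]}

```bash
ls; mkdir -p pics; python3 - <<'E'
from station import *
import cv2
s=sense();print({k:s[k] for k in('t','tcp_pos','tool_rot','force','finger_gap')})
for n in('top','scene'):
    cv2.imwrite(f'pics/{n}0.png',snapshot(n)); print(n,camera_model(n))
E
```

```text
pics
{'t': 0.0, 'tcp_pos': array([ 0.14540087, -0.60711671,  0.23034603]), 'tool_rot': array([ 0.7022821 ,  0.0835854 , -0.70219557,  0.0820653 ]), 'force': array([ 0.09526235,  0.68623497, -0.50217531]), 'finger_gap': 0.9979172342720454}
top {'vertical_fov': 50.197924864372354, 'cx': 323.75749078277494, 'cy': 206.25917658469578, 'R': array([[ 0.01097193, -0.99991791,  0.00661702],
       [-0.99727574, -0.01142519, -0.07287363],
       [ 0.07294325, -0.00579943, -0.99731923]]), 't': array([0.00631467, 0.59827953, 1.10487231])}
scene {'vertical_fov': 45.300224145771935, 'cx': 314.37897294387693, 'cy': 201.12104330514418, 'R': array([[-0.68403046,  0.7294234 ,  0.00662029],
       [ 0.53102413,  0.50415913, -0.68105576],
       [-0.50011569, -0.46234736, -0.73220163]]), 't': array([ 0.40115008, -0.25197523,  1.41151419])}
```

View pics/top0.png

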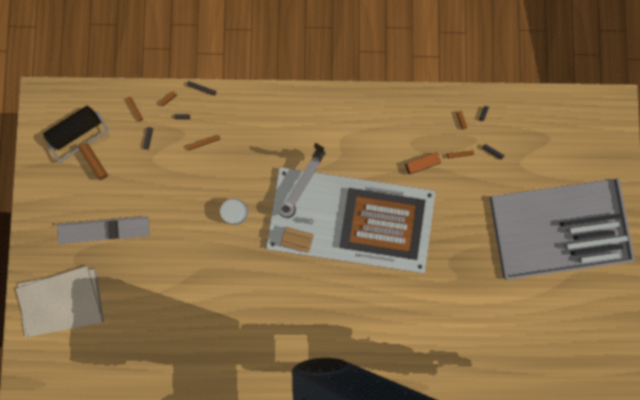

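View pics/scene0.png

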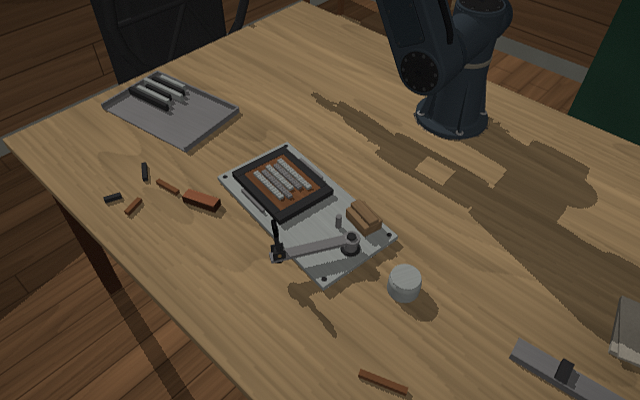

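Top view: bed corners at about (280,169), (435,190), (425,271) and (268,248), with the pivot at (288,209) and the lever tip at (319,148). I'll zoom in to get exact points.

```bash
python3 - <<'E'
import cv2
a=cv2.imread('pics/top0.png')[130:285,250:450]
cv2.imwrite('pics/c1.png',cv2.resize(a,None,fx=4,fy=3.75 if 0 else 3.8,interpolation=cv2.INTER_CUBIC))
E
```

```text
(no output)
```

View pics/c1.png

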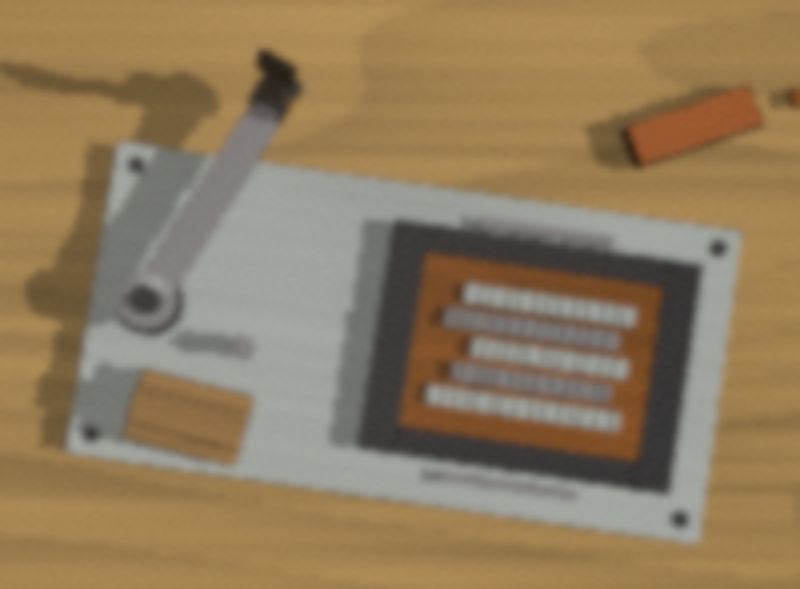

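```bash
cat > h.py <<'E'
import numpy as np
from station import *
from scipy.optimize import least_squares
def K(m): 
    f=200/np.tan(np.radians(m['vertical_fov']/2)); return f,m['cx'],m['cy']
def proj(m,X):
    c=np.asarray(X)@np.array(m['R']).T+m['t']; f,cx,cy=K(m); return np.c_[cx+f*c[:,0]/c[:,2],cy+f*c[:,1]/c[:,2]]
def back(m,p,z):
    f,cx,cy=K(m); R=np.array(m['R']); d=R.T@np.array([(p[0]-cx)/f,(p[1]-cy)/f,1]); o=-R.T@m['t']
    return o+d*(z-o[2])/d[2]
def rect(w,h,z): return np.array([[w,h,z],[w,-h,z],[-w,-h,z],[-w,h,z]])
def place(P,x,y,a):
    c,s=np.cos(a),np.sin(a); P=np.atleast_2d(P); return np.c_[x+c*P[:,0]-s*P[:,1],y+s*P[:,0]+c*P[:,1],P[:,2]]
def fit(m,P,px):
    r=least_squares(lambda v:(proj(m,place(P,*v))-px).ravel(),[.6,0,0]); return r.x,abs(r.fun).max()
E
python3 - <<'E'
from h import *
m=camera_model('top'); cv=lambda L:np.array(L)/[4,3.8]+[250,130]
b,e=fit(m,rect(.11,.21,.02),cv([(119,143),(741,231),(697,542),(68,451)])); print('bed',b,e)
print('chase',fit(m,rect(.08,.102,.038),cv([(398,222),(702,265),(668,493),(358,447)])))
pv=place([0,.17,.055],*b)[0]; print('pivot',pv)
h=back(m,cv([(148,300)])[0],.063); print('head seen',h)
for p in [(275,110),(232,180),(205,205)]:
    d=back(m,cv([p])[0],.06); v=d-pv; print('strap ang',np.arctan2(v[1],v[0])-b[2]+np.pi/2,np.hypot(*v[:2]))
print('base dist',np.hypot(*pv[:2]))
ms=camera_model('scene')
for th in(1.0,1.05,1.1,1.15,1.2,1.3):
  A=b[2]-np.pi/2+th; u=np.array([np.cos(A),np.sin(A),0]); H=pv+.16*u+[0,0,.017]
  print(th,proj(m,[pv+.178*u,H]).round(0).tolist(),proj(ms,[pv+.178*u,H]).round(0).tolist())
  if th in(1.0,1.1,1.2):
    for l in(0,.15,.3):
      T=H+.088*(u*np.sin(.2-l)+np.array([0,0,np.cos(.2-l)])); print('  tip',l,proj(m,[T]).round(1),proj(ms,[T]).round(1))
E
```

```text
bed [ 0.56381484 -0.06067302 -0.13836867] 0.7393842415444283
chase (array([ 0.5533406 , -0.14082129, -0.14513331]), np.float64(1.0837085626838245))
pivot [0.58726253 0.10770218 0.055     ]
head seen [0.58724483 0.10652549 0.063     ]
strap ang 1.1556223051752204 0.1526569729027461
strap ang 1.1319859785228703 0.09765785317932008
strap ang 1.1982062509173212 0.07414690314363842
base dist 0.5970569765182331
1.0 [[333.0, 157.0], [328.0, 161.0]] [[268.0, 244.0], [276.0, 238.0]]
  tip 0 [[333.6 149.4]] [[264.6 211.2]]
  tip 0.15 [[330.  153.4]] [[271.3 210.1]]
  tip 0.3 [[326.3 157.6]] [[278.  209.7]]
1.05 [[330.0, 155.0], [326.0, 159.0]] [[268.0, 247.0], [276.0, 241.0]]
1.1 [[327.0, 153.0], [323.0, 158.0]] [[269.0, 250.0], [277.0, 244.0]]
  tip 0 [[327.7 144.7]] [[265.4 217.9]]
  tip 0.15 [[324.5 149.1]] [[272.1 216.3]]
  tip 0.3 [[321.2 153.6]] [[278.8 215.4]]
1.15 [[324.0, 151.0], [321.0, 156.0]] [[269.0, 254.0], [277.0, 247.0]]
1.2 [[321.0, 150.0], [318.0, 154.0]] [[270.0, 257.0], [278.0, 250.0]]
  tip 0 [[321.3 140.7]] [[267.2 224.7]]
  tip 0.15 [[318.6 145.3]] [[273.8 222.6]]
  tip 0.3 [[315.7 150.2]] [[280.5 221.2]]
1.3 [[315.0, 146.0], [312.0, 151.0]] [[273.0, 264.0], [281.0, 256.0]]
```

```bash
cat >> h.py <<'E'
from scipy.spatial.transform import Rotation as Ro
B=np.array([0.5638,-0.0607,-0.1384]); PV=place([0,.17,.055],*B)[0]
def strap(th):
    A=B[2]-np.pi/2+th; return np.array([np.cos(A),np.sin(A),0]),np.array([-np.sin(A),np.cos(A),0]) # along, away-from-home normal
def wr(a): return (a+np.pi)%(2*np.pi)-np.pi
def st():
    s=sense(); R=Ro.from_quat(s['tool_rot']).as_matrix()
    print('t %.2f'%s['t'],'tcp',s['tcp_pos'].round(4),'yaw_y %.3f'%np.arctan2(R[1,1],R[0,1]),'F',s['force'].round(1),'gap %.2f'%s['finger_gap'],'q',np.round(s['q'],2)); return s,R
def go(P,yaw):
    s,R=st(); d=R.T@(np.array(P)-s['tcp_pos'])/.06; y=np.arctan2(R[1,1],R[0,1])
    print('target',np.round(P,4),'inc',d.round(3),'turn5deg',round(-np.degrees(wr(yaw-y))/5*np.sign(-R[2,0])*1,2)) # tool x down: +turn = clockwise from above
E
python3 - <<'E'
from h import *
u,n=strap(1.18)
P=PV+.085*u+.055*n; P[2]=.2
yaw=np.arctan2(n[1],n[0]); print('n yaw',yaw)
go(P,yaw); go(P,yaw+np.pi)
u,n=strap(0);print('home',u,n)
E
```

```text
n yaw 1.0415999999999999
t 0.10 tcp [ 0.1454 -0.6072  0.2304] yaw_y -1.336 F [-0.3 -0.5  1.3] gap 1.00 q [-1.51  0.53  1.43  0.    1.18 -0.18]
target [0.6884 0.1122 0.2   ] inc [  0.53   -9.554 -11.591] turn5deg -27.24
t 0.10 tcp [ 0.1454 -0.6072  0.2304] yaw_y -1.336 F [-0.3 -0.5  1.3] gap 1.00 q [-1.51  0.53  1.43  0.    1.18 -0.18]
target [0.6884 0.1122 0.2   ] inc [  0.53   -9.554 -11.591] turn5deg 8.76
home [-0.13795859 -0.990438    0.        ] [ 0.990438   -0.13795859  0.        ]
```

Emit:
step_arm:
  increments: [0,-0.6,-0.73,-1.8,1,0,-1.2,-1.46,-3.6,1,0,-1.8,-2.19,-5.4,1,0,-2.4,-2.92,-7.2,1,0,-3.0,-3.65,-9,1]

```text
t: 0.72
tcp_pos: [0.3173, -0.3795, 0.2306]
tool_rot: [0.617, 0.347, -0.616, 0.346]
force: [0.8, -0.6, -0.1]
finger_gap: -0.0
```

```bash
python3 - <<'E'
from h import *
u,n=strap(1.18)
P=PV+.085*u+.055*n; P[2]=.22
go(P,1.04)
E
```

```text
t 0.72 tcp [ 0.3173 -0.3795  0.2306] yaw_y -0.546 F [ 0.8 -0.6 -0.1] gap -0.00 q [-1.1   0.35  1.75  0.    1.04 -0.56]
target [0.6884 0.1122 0.22  ] inc [  0.196   1.032 -10.215] turn5deg -18.17
```

Emit:
step_arm:
  increments: [0,0.1,-0.98,-1.8,1,0,0.2,-1.96,-3.6,1,0,0.3,-2.94,-5.4,1,0,0.4,-3.92,-7.2,1,0,0.5,-4.9,-9,1]

```text
t: 1.35
tcp_pos: [0.4964, -0.1421, 0.231]
tool_rot: [0.436, 0.558, -0.435, 0.557]
force: [0.3, -0.9, -0.5]
finger_gap: -0.0
```

```bash
python3 - <<'E'
from h import *
u,n=strap(1.18)
P=PV+.085*u+.055*n; P[2]=.22
go(P,1.04)
E
```

```text
t 1.35 tcp [ 0.4964 -0.1421  0.231 ] yaw_y 0.245 F [ 0.3 -0.9 -0.5] gap -0.00 q [-0.5   0.38  1.7   0.    1.06 -0.74]
target [0.6884 0.1122 0.22  ] inc [ 0.192  4.132 -3.337] turn5deg -9.11
```

Emit:
step_arm:
  increments: [0,0.78,-0.63,-1.8,1,0,1.56,-1.26,-3.6,1,0,2.34,-1.89,-5.4,1,0,3.12,-2.52,-7.2,1,0,3.9,-3.15,-9,1]

```text
t: 1.98
tcp_pos: [0.6783, 0.0997, 0.2309]
tool_rot: [0.188, 0.683, -0.186, 0.681]
force: [0.1, -1.3, 0.7]
finger_gap: 0.002
```

```bash
python3 - <<'E'
from h import *
import cv2
u,n=strap(1.18)
P=PV+.085*u+.055*n; P[2]=.042
go(P,1.04)
m=camera_model('wrist'); print(m)
cv2.imwrite('pics/w1.png',snapshot('wrist'))
E
```

```text
t 1.98 tcp [0.6783 0.0997 0.2309] yaw_y 1.035 F [ 0.1 -1.3  0.7] gap 0.00 q [-0.02  0.61  1.27  0.    1.26 -1.05]
target [0.6884 0.1122 0.042 ] inc [3.149 0.261 0.045] turn5deg -0.05
{'vertical_fov': 65.70646984690485, 'cx': 319.16980773859143, 'cy': 193.98704594070244, 'R': array([[ 0.50895017,  0.86079458,  0.00155467],
       [ 0.81407109, -0.48190999,  0.32411577],
       [ 0.27974631, -0.16369316, -0.94601615]]), 't': array([-0.43239584, -0.5464004 ,  0.20720695])}
```

View pics/w1.png

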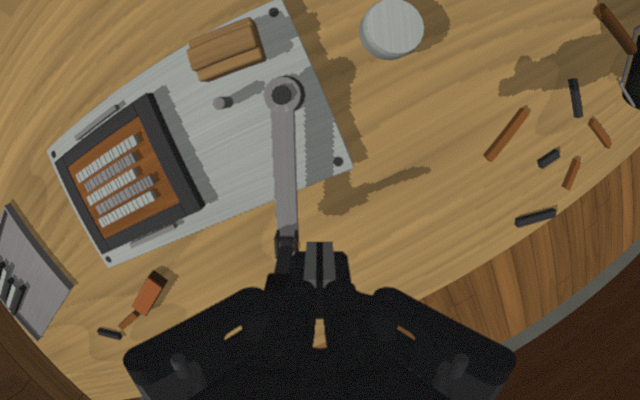

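The wrist view shows the pivot at (284,95), the strap running down to about (287,235), the closed fingertips at (319,245) to its right, and the ink tin well away. Next I'll refine the strap angle with the fisheye model.

```bash
cat >> h.py <<'E'
def wback(m,p,z):
    f,cx,cy=K(m); v=np.array(p)-[cx,cy]; r=np.hypot(*v); a=r/f; R=np.array(m['R'])
    d=R.T@np.r_[np.sin(a)*v/r,np.cos(a)]; o=-R.T@m['t']; return o+d*(z-o[2])/d[2]
E
python3 - <<'E'
from h import *
m=camera_model('wrist')
print('PV',PV,'seen',wback(m,(284,95),.064))
for p in[(283,130),(285,180),(286,220)]:
    v=wback(m,p,.06)-PV; print(np.arctan2(v[1],v[0])-B[2]+np.pi/2,np.hypot(*v[:2]))
for p in[(284,95),(283,130),(285,180),(286,220)]: print(wback(m,p,.061))
for p in[(273,6),(55,155),(109,260),(338,161)]: print('hole',place(np.r_[wback(m,p,.02)[:2]-B[:2],0],0,0,-B[2]))
E
```

```text
PV [0.58725296 0.10767446 0.055     ] seen [0.59740521 0.1191796  0.064     ]
1.5060480067823225 0.04088709166398836
1.329602155251724 0.09292198610414025
1.2764993420413902 0.13871865216238652
[0.59728351 0.11889704 0.061     ]
[0.62724394 0.09958133 0.061     ]
[0.6733574  0.07348235 0.061     ]
[0.71285773 0.0498221  0.061     ]
hole [[-0.09456746  0.20692517  0.        ]]
hole [[-0.08049536 -0.17828933  0.        ]]
hole [[ 0.10681782 -0.1808052   0.        ]]
hole [[0.10206471 0.20630147 0.        ]]
```

```bash
python3 - <<'E'
from h import *
u,n=strap(1.17)
P=PV+.085*u+.055*n; P[2]=.044
go(P,1.04)
E
```

```text
t 2.02 tcp [0.6827 0.1066 0.2309] yaw_y 1.043 F [5.1 3.3 0.9] gap 0.00 q [-0.01  0.62  1.26  0.01  1.26 -1.06]
target [0.6884 0.1112 0.044 ] inc [3.115 0.084 0.042] turn5deg 0.04
```

Emit:
step_arm:
  increments: [0.5,0.08,0.04,0,1,1.2,0.08,0.04,0,1,2.0,0.08,0.04,0,1,2.7,0.08,0.04,0,1,3.1,0.08,0.04,0,1]

```text
t: 2.65
tcp_pos: [0.686, 0.1109, 0.0415]
tool_rot: [0.187, 0.683, -0.182, 0.682]
force: [-1.0, -0.1, 0.3]
finger_gap: 0.001
```

```bash
python3 - <<'E'
from h import *
import cv2
st(); cv2.imwrite('pics/s2.png',cv2.resize(snapshot('scene')[150:330,200:480],None,fx=2.8,fy=2.8,interpolation=cv2.INTER_CUBIC))
# push plan: finger-centre offset from strap line d, r=.085
for th in (1.17,.9,.6,.3,.1,0,-.03):
    u,n=strap(th); P=PV+.085*u+.0265*n; P[2]=.044; go(P,np.arctan2(n[1],n[0]))
E
```

```text
t 2.65 tcp [0.686  0.1109 0.0415] yaw_y 1.043 F [-1.  -0.1  0.3] gap 0.00 q [-0.    0.85  1.37  0.01  0.93 -1.05]
t 2.70 tcp [0.6844 0.1108 0.0388] yaw_y 1.042 F [-0.3 -0.4 -2. ] gap -0.00 q [-0.    0.85  1.37  0.01  0.93 -1.05]
target [0.6738 0.0868 0.044 ] inc [-0.089 -0.435  0.049] turn5deg 0.12
t 2.70 tcp [0.6844 0.1108 0.0388] yaw_y 1.042 F [-0.3 -0.4 -2. ] gap -0.00 q [-0.    0.85  1.37  0.01  0.93 -1.05]
target [0.6651 0.0644 0.044 ] inc [-0.092 -0.829  0.111] turn5deg 3.22
t 2.70 tcp [0.6844 0.1108 0.0388] yaw_y 1.042 F [-0.3 -0.4 -2. ] gap -0.00 q [-0.    0.85  1.37  0.01  0.93 -1.05]
target [0.6488 0.0434 0.044 ] inc [-0.093 -1.269  0.054] turn5deg 6.66
t 2.70 tcp [0.6844 0.1108 0.0388] yaw_y 1.042 F [-0.3 -0.4 -2. ] gap -0.00 q [-0.    0.85  1.37  0.01  0.93 -1.05]
target [0.6271 0.028  0.044 ] inc [-0.094 -1.673 -0.13 ] turn5deg 10.09
t 2.70 tcp [0.6844 0.1108 0.0388] yaw_y 1.042 F [-0.3 -0.4 -2. ] gap -0.00 q [-0.    0.85  1.37  0.01  0.93 -1.05]
target [0.6105 0.0217 0.044 ] inc [-0.094 -1.903 -0.316] turn5deg 12.39
t 2.70 tcp [0.6844 0.1108 0.0388] yaw_y 1.042 F [-0.3 -0.4 -2. ] gap -0.00 q [-0.    0.85  1.37  0.01  0.93 -1.05]
target [0.6018 0.0198 0.044 ] inc [-0.093 -2.003 -0.426] turn5deg 13.53
t 2.70 tcp [0.6844 0.1108 0.0388] yaw_y 1.042 F [-0.3 -0.4 -2. ] gap -0.00 q [-0.    0.85  1.37  0.01  0.93 -1.05]
target [0.5991 0.0194 0.044 ] inc [-0.093 -2.031 -0.46 ] turn5deg 13.88
```

View pics/s2.png

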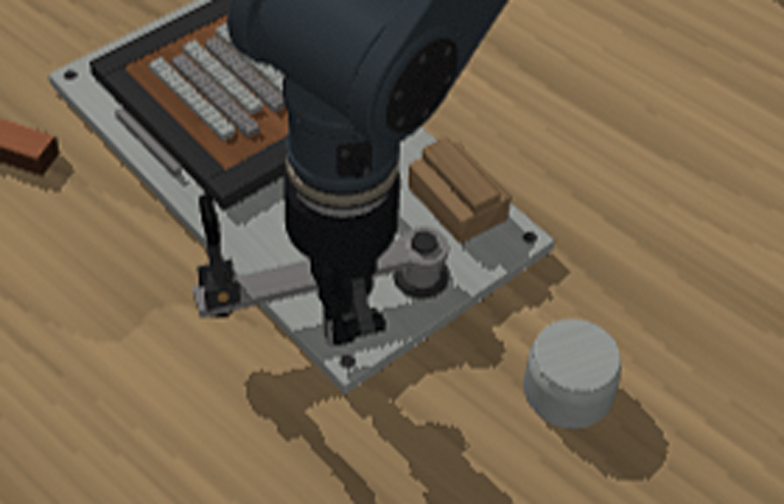

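Finger stands behind the strap between the pivot head and the lever, clear of the bed. Pushing now.

Emit:
step_arm:
  increments: [-0.05,-0.43,0.05,0,1,-0.05,-0.63,0.08,1.6,1,-0.05,-0.83,0.11,3.2,1,-0.05,-1.05,0.09,5,1,-0.05,-1.27,0.05,6.7,1]

```text
t: 3.32
tcp_pos: [0.6493, 0.044, 0.0419]
tool_rot: [0.378, 0.601, -0.373, 0.597]
force: [1.4, 3.2, -0.6]
finger_gap: -0.001
```

```bash
python3 - <<'E'
from h import *
for th in (.45,.3,.2,.1,.05,0,-.03):
    u,n=strap(th); P=PV+.085*u+.0265*n; P[2]=.043; go(P,np.arctan2(n[1],n[0]))
E
```

```text
t 3.33 tcp [0.6493 0.044  0.0419] yaw_y 0.452 F [ 1.4  3.2 -0.6] gap -0.00 q [-0.11  0.8   1.49  0.01  0.85 -0.57]
target [0.6385 0.0349 0.043 ] inc [-0.02  -0.227  0.059] turn5deg 1.6
t 3.33 tcp [0.6493 0.044  0.0419] yaw_y 0.452 F [ 1.4  3.2 -0.6] gap -0.00 q [-0.11  0.8   1.49  0.01  0.85 -0.57]
target [0.6271 0.028  0.043 ] inc [-0.021 -0.449  0.078] turn5deg 3.32
t 3.33 tcp [0.6493 0.044  0.0419] yaw_y 0.452 F [ 1.4  3.2 -0.6] gap -0.00 q [-0.11  0.8   1.49  0.01  0.85 -0.57]
target [0.6189 0.0245 0.043 ] inc [-0.021 -0.597  0.072] turn5deg 4.47
t 3.33 tcp [0.6493 0.044  0.0419] yaw_y 0.452 F [ 1.4  3.2 -0.6] gap -0.00 q [-0.11  0.8   1.49  0.01  0.85 -0.57]
target [0.6105 0.0217 0.043 ] inc [-0.021 -0.744  0.052] turn5deg 5.61
t 3.33 tcp [0.6493 0.044  0.0419] yaw_y 0.452 F [ 1.4  3.2 -0.6] gap -0.00 q [-0.11  0.8   1.49  0.01  0.85 -0.57]
target [0.6061 0.0207 0.043 ] inc [-0.022 -0.816  0.036] turn5deg 6.19
t 3.33 tcp [0.6493 0.044  0.0419] yaw_y 0.452 F [ 1.4  3.2 -0.6] gap -0.00 q [-0.11  0.8   1.49  0.01  0.85 -0.57]
target [0.6018 0.0198 0.043 ] inc [-0.022 -0.888  0.017] turn5deg 6.76
t 3.33 tcp [0.6493 0.044  0.0419] yaw_y 0.452 F [ 1.4  3.2 -0.6] gap -0.00 q [-0.11  0.8   1.49  0.01  0.85 -0.57]
target [0.5991 0.0194 0.043 ] inc [-0.022 -0.931  0.004] turn5deg 7.1
```

Emit:
step_arm:
  increments: [-0.02,-0.23,0.06,1.6,1,-0.02,-0.45,0.08,3.3,1,-0.02,-0.6,0.07,4.5,1,-0.02,-0.75,0.05,5.6,1,-0.02,-0.82,0.04,6.2,1]

```text
t: 3.95
tcp_pos: [0.6074, 0.0203, 0.0438]
tool_rot: [0.526, 0.478, -0.52, 0.474]
force: [2.4, 2.6, -0.6]
finger_gap: -0.0
```

```bash
python3 - <<'E'
from h import *
u,n=strap(0); P=PV+.085*u+.0265*n; P[2]=.043; go(P,np.arctan2(n[1],n[0]))
E
```

```text
t 3.95 tcp [0.6074 0.0203 0.0438] yaw_y -0.093 F [ 2.4  2.6 -0.6] gap -0.00 q [-0.16  0.76  1.61  0.01  0.77 -0.07]
target [0.6018 0.0198 0.043 ] inc [ 0.014 -0.092  0.017] turn5deg 0.52
```

Now creep in until the stop shows as a force rise.

Emit:
step_arm:
  increments: [0,-0.05,0,0.3,1,0,-0.08,0.01,0.5,1,0,-0.11,0.01,0.5,1,0,-0.13,0.01,0.5,1,0,-0.13,0.01,0.5,1]

```text
t: 4.58
tcp_pos: [0.6024, 0.0198, 0.0446]
tool_rot: [0.537, 0.465, -0.529, 0.464]
force: [5.8, -0.2, 0.0]
finger_gap: 0.004
```

Emit:
step_arm:
  increments: [0,-0.06,0,0,1,0,-0.08,0,0,1,0,-0.1,0,0,1,0,-0.12,0,0,1,0,-0.12,0,0,1]

```text
t: 5.2
tcp_pos: [0.6024, 0.0197, 0.0451]
tool_rot: [0.541, 0.461, -0.525, 0.468]
force: [13.2, -1.4, -7.6]
finger_gap: -0.002
```

Position is unchanged while the force rose to 13 N, so the strap is against its stop. Backing off sideways, then up.

Emit:
step_arm:
  increments: [0,0.4,0,0,1,0,0.8,0,0,1,-0.8,0.9,0,0,1,-1.8,0.9,0,0,1,-2.7,0.9,0,0,1]

```text
t: 5.82
tcp_pos: [0.6501, 0.0116, 0.2091]
tool_rot: [0.54, 0.462, -0.526, 0.467]
force: [0.5, -0.3, -0.5]
finger_gap: 0.002
```

```bash
python3 - <<'E'
from h import *
import cv2
u,n=strap(0)
P=PV+.205*u; P[2]=.215; go(P,np.arctan2(n[1],n[0]))
cv2.imwrite('pics/t3.png',cv2.resize(snapshot('top')[130:285,250:450],None,fx=4,fy=3.8,interpolation=cv2.INTER_CUBIC))
cv2.imwrite('pics/s3.png',cv2.resize(snapshot('scene')[150:330,200:480],None,fx=2.8,fy=2.8,interpolation=cv2.INTER_CUBIC))
ms=camera_model('scene');H=PV+.16*u+[0,0,.017]
for l in(0,.15,.3):
    T=H+.088*(u*np.sin(.2-l)+np.array([0,0,np.cos(.2-l)])); print(l,(proj(ms,[H,T])-[200,150])*2.8)
print((proj(ms,[PV+.178*u])-[200,150])*2.8)
E
```

```text
t 5.83 tcp [0.6501 0.0116 0.2091] yaw_y -0.137 F [ 0.5 -0.3 -0.5] gap 0.00 q [-0.16  0.58  1.4   0.01  1.14 -0.03]
target [ 0.559  -0.0954  0.215 ] inc [-0.142 -1.26   1.973] turn5deg 0.02
0 [[293.38161258 110.80230239]
 [278.63566378  20.90415052]]
0.15 [[293.38161258 110.80230239]
 [288.95424431  28.19222432]]
0.3 [[293.38161258 110.80230239]
 [299.52706175  37.56391178]]
[[280.24499162 112.95569012]]
```

View pics/s3.png

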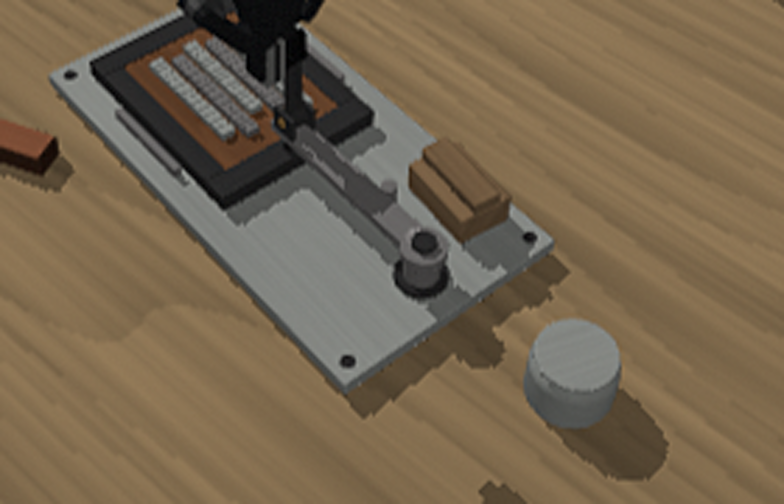

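Emit:
step_arm:
  increments: [-0.1,0,0.8,0,1,-0.1,-0.2,1.6,0,1,-0.1,-0.7,2.1,0,1,-0.1,-1.26,2.1,0,1,0,-1.26,2.0,0,1]

```text
t: 6.55
tcp_pos: [0.5593, -0.0967, 0.2101]
tool_rot: [0.543, 0.46, -0.524, 0.469]
force: [0.0, -0.4, 0.1]
finger_gap: 0.0
```

```bash
python3 - <<'E'
from h import *
import cv2
u,n=strap(0)
P=PV+.205*u; P[2]=.13; go(P,np.arctan2(n[1],n[0]))
m=camera_model('wrist')
a=snapshot('wrist'); cv2.imwrite('pics/w4.png',a)
E
```

```text
t 6.55 tcp [ 0.5593 -0.0967  0.2101] yaw_y -0.138 F [ 0.  -0.4  0.1] gap 0.00 q [-0.38  0.47  1.62  0.02  1.03 -0.25]
target [ 0.559  -0.0954  0.13  ] inc [ 1.334 -0.043 -0.006] turn5deg 0.0
```

View pics/w4.png

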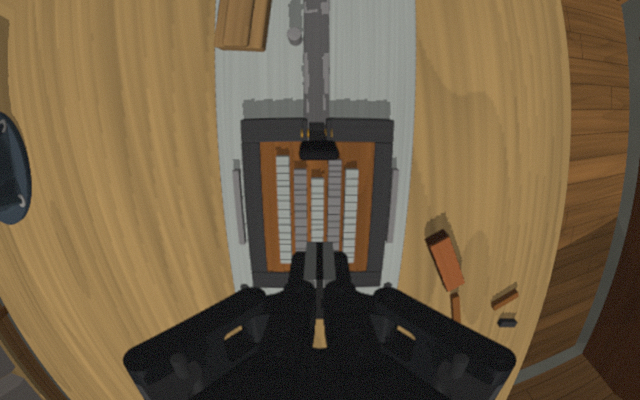

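Wrist view: the lever pad at (319,150) stands over the chase edge, the strap lies on the bed's centre line, and the fingers (col 319) are lined up behind the lever. I'll descend behind it and compute the arc.

Emit:
step_arm:
  increments: [0.4,-0.03,0,0,1,0.8,-0.03,0,0,1,1.1,-0.03,-0.1,0,1,1.13,-0.03,-0.2,0,1,1.13,-0.03,-0.25,0,1]

```text
t: 7.22
tcp_pos: [0.5637, -0.0796, 0.1419]
tool_rot: [0.542, 0.46, -0.523, 0.469]
force: [-0.1, 0.4, -0.3]
finger_gap: 0.002
```

```bash
cat >> h.py <<'E'
def arc(phis,rho=.07,off=.002):
    s,R=st(); u,n=strap(0)
    for f in phis:
        r=.16-rho*np.sin(f)+.0045*np.cos(f)+.011; z=.072+rho*np.cos(f)+.0045*np.sin(f)
        P=PV+r*u-off*n; P[2]=z; print(f,P.round(4),(R.T@(P-s['tcp_pos'])/.06).round(2))
E
python3 - <<'E'
from h import *
arc([0,.1,.2,.3,.45,.6,.8])
E
```

```text
t 7.22 tcp [ 0.5637 -0.0796  0.1419] yaw_y -0.136 F [-0.1  0.4 -0.3] gap 0.00 q [-0.35  0.56  1.68  0.02  0.88 -0.22]
0 [ 0.5611 -0.0659  0.142 ] [-0.   -0.07 -0.22]
0.1 [ 0.562  -0.0589  0.1421] [-0.   -0.07 -0.34]
0.2 [ 0.563  -0.052   0.1415] [ 0.01 -0.07 -0.45]
0.3 [ 0.5639 -0.0452  0.1402] [ 0.03 -0.07 -0.57]
0.45 [ 0.5653 -0.0353  0.137 ] [ 0.09 -0.08 -0.73]
0.6 [ 0.5666 -0.0259  0.1323] [ 0.17 -0.08 -0.89]
0.8 [ 0.5682 -0.0148  0.124 ] [ 0.31 -0.08 -1.08]
```

Emit:
step_arm:
  increments: [0,-0.05,-0.2,0,1,0,-0.05,-0.34,0,1,0.01,-0.05,-0.45,0,1,0.03,-0.05,-0.57,0,1,0.09,-0.05,-0.73,0,1]

```text
t: 7.85
tcp_pos: [0.5673, -0.0355, 0.1373]
tool_rot: [0.543, 0.46, -0.523, 0.47]
force: [-0.3, -0.6, 2.5]
finger_gap: -0.001
```

```bash
python3 - <<'E'
from h import *
arc([.6,.7,.8,.9,1.,1.1,1.2])
E
```

```text
t 7.85 tcp [ 0.5673 -0.0355  0.1373] yaw_y -0.136 F [-0.3 -0.6  2.5] gap -0.00 q [-0.27  0.57  1.69  0.02  0.86 -0.14]
0.6 [ 0.5666 -0.0259  0.1323] [ 0.08 -0.04 -0.16]
0.7 [ 0.5674 -0.0202  0.1284] [ 0.15 -0.04 -0.25]
0.8 [ 0.5682 -0.0148  0.124 ] [ 0.22 -0.04 -0.34]
0.9 [ 0.5689 -0.0099  0.119 ] [ 0.31 -0.04 -0.42]
1.0 [ 0.5695 -0.0055  0.1136] [ 0.4  -0.04 -0.5 ]
1.1 [ 0.57   -0.0016  0.1078] [ 0.5  -0.05 -0.56]
1.2 [0.5705 0.0016 0.1016] [ 0.6  -0.05 -0.61]
```

Emit:
step_arm:
  increments: [0.08,-0.03,-0.16,0,1,0.15,-0.03,-0.25,0,1,0.22,-0.03,-0.34,0,1,0.31,-0.03,-0.42,0,1,0.4,-0.03,-0.5,0,1]

```text
t: 8.48
tcp_pos: [0.5698, -0.0048, 0.113]
tool_rot: [0.543, 0.46, -0.523, 0.469]
force: [0.3, -1.4, 1.4]
finger_gap: 0.003
```

```bash
python3 - <<'E'
from h import *
import cv2
arc([1.1,1.2,1.3,1.4,1.52])
cv2.imwrite('pics/s5.png',cv2.resize(snapshot('scene')[110:290,200:480],None,fx=2.8,fy=2.8,interpolation=cv2.INTER_CUBIC))
E
```

```text
t 8.47 tcp [ 0.5698 -0.0048  0.113 ] yaw_y -0.137 F [ 0.3 -1.4  1.4] gap 0.00 q [-0.21  0.61  1.7   0.02  0.81 -0.09]
1.1 [ 0.57   -0.0016  0.1078] [ 0.09 -0.01 -0.05]
1.2 [0.5705 0.0016 0.1016] [ 0.19 -0.01 -0.1 ]
1.3 [0.5708 0.0042 0.0951] [ 0.3  -0.01 -0.15]
1.4 [0.5711 0.0061 0.0883] [ 0.41 -0.01 -0.18]
1.52 [0.5713 0.0076 0.08  ] [ 0.55 -0.02 -0.2 ]
```

View pics/s5.png

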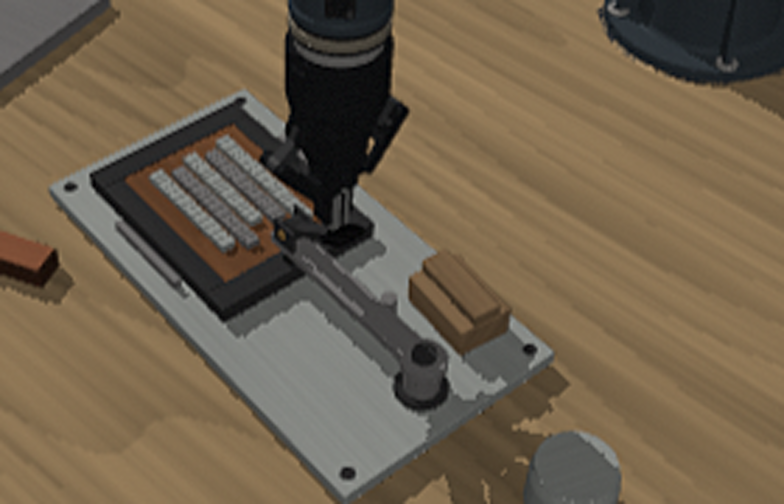

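The lever is following the finger (pad at about (345,235), leaning towards the pivot) and the strap is still home. Continue down.

Emit:
step_arm:
  increments: [0.1,-0.01,-0.05,0,1,0.2,-0.01,-0.1,0,1,0.3,-0.01,-0.15,0,1,0.41,-0.01,-0.18,0,1,0.52,-0.01,-0.2,0,1]

```text
t: 9.15
tcp_pos: [0.5714, 0.0079, 0.0809]
tool_rot: [0.542, 0.461, -0.523, 0.469]
force: [-0.7, -1.4, 3.0]
finger_gap: -0.002
```

Emit:
step_arm:
  increments: [0.05,0,0,0,1,0.1,0,0,0,1,0.15,0,0,0,1,0.2,0,0,0,1,0.2,0,0,0,1]

```text
t: 9.78
tcp_pos: [0.572, 0.0081, 0.078]
tool_rot: [0.543, 0.46, -0.522, 0.47]
force: [-15.8, 0.4, 63.8]
finger_gap: -0.001
```

Stopped dead at z = 78 mm with 64 N, which is the lever's end of travel. Lifting straight off.

Emit:
step_arm:
  increments: [-0.1,0,0,0,1,-0.4,0,0,0,1,-1,0,0,0,1,-2,0,0,0,1,-3,0,0,0,1]

```text
t: 10.4
tcp_pos: [0.5652, 0.0069, 0.2584]
tool_rot: [0.542, 0.461, -0.523, 0.469]
force: [1.5, -0.3, 0.0]
finger_gap: 0.003
```

Emit:
step_arm:
  increments: [0,0.6,0,0,1,0,1.5,0,0,1,0,2.5,0,0,1,0,3,0,0,1,0,3,0,0,1]

```text
t: 11.02
tcp_pos: [0.7443, -0.0178, 0.2609]
tool_rot: [0.542, 0.461, -0.523, 0.469]
force: [-0.8, 0.4, -0.1]
finger_gap: 0.004
```

```bash
python3 - <<'E'
from h import *
import cv2
st()
a=cv2.resize(snapshot('scene')[110:290,200:480],None,fx=2.2,fy=2.2,interpolation=cv2.INTER_CUBIC)
cv2.imwrite('pics/s6.png',a)
cv2.imwrite('pics/t6.png',cv2.resize(snapshot('top')[130:285,250:450],None,fx=4,fy=3.8,interpolation=cv2.INTER_CUBIC))
ms=camera_model('scene');u,n=strap(0);H=PV+.16*u+[0,0,.017]
for l in(1.5,1.6,1.72):
    T=H+.088*(u*np.sin(.2-l)+np.array([0,0,np.cos(.2-l)])); print(l,((proj(ms,[H,T])-[200,110])*2.2).round(1).tolist())
E
```

```text
t 11.03 tcp [ 0.7443 -0.0178  0.2609] yaw_y -0.136 F [-0.8  0.4 -0.1] gap 0.00 q [-0.18  0.66  1.08  0.01  1.37 -0.05]
1.5 [[230.5, 175.1], [283.5, 206.6]]
1.6 [[230.5, 175.1], [284.5, 213.6]]
1.72 [[230.5, 175.1], [285.0, 221.3]]
```

View pics/s6.png

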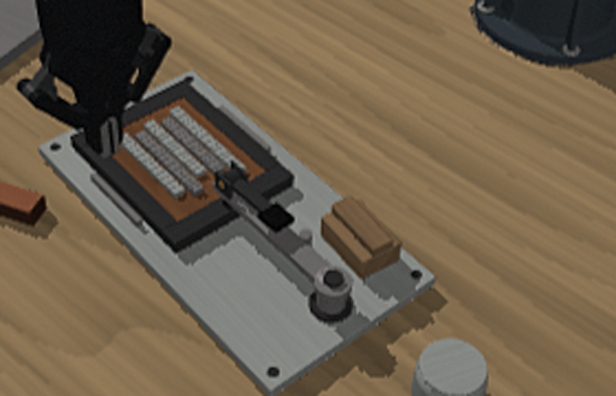

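View pics/t6.png

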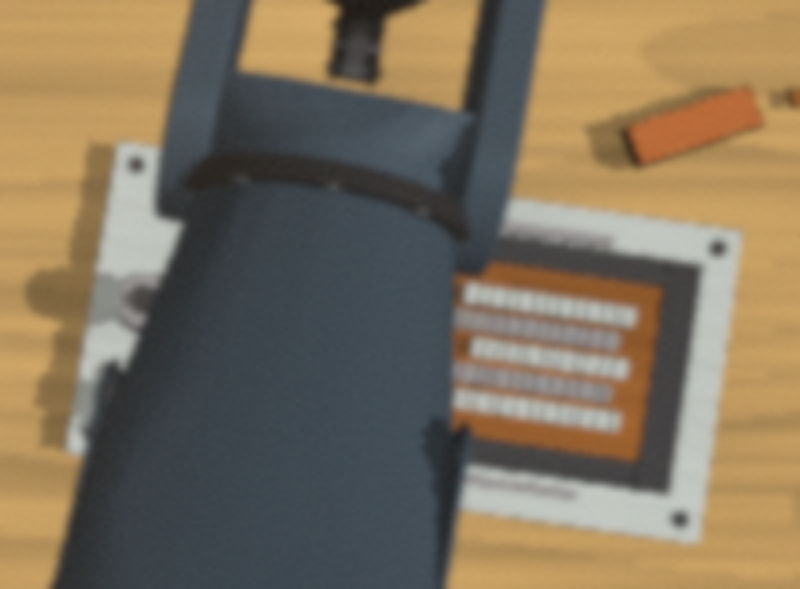

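The scene view shows the lever flat along the strap, with its pad end near (280,223) as predicted for 1.72. The strap is home and the foot is over the chase rim. In the top view the visible chase corners, (702,265) and (668,493), are unchanged, and so is the cut. The robot is clear, so I'm handing in.

```bash
python3 -c "
from station import *
print(sign_off()); print(sense()['t'])"
```

```text
the job is handed in; nothing more can be done
None
the job is handed in; nothing more can be done
```

The chase is clamped and the job is handed in, at about 11 s of the 48 s allowed.

- **Strap:** I pushed it home with the back of the closed fingers. At the stop the position held while the force rose to 13 N. The lever was still standing up at that point.
- **Lever:** I pushed it over in an arc and pressed it down until it stopped dead. That was at a fingertip height of 78 mm with about 64 N at the wrist, against an expected 80 mm. I then lifted straight off and moved aside.
- **Last checks:** The scene picture shows the lever flat along the strap, matching the fully down position to within a few pixels, and the strap still home over the chase rim. The two chase corners I could see and the cut are at the same pixels as at the start. The planer block and the ink tin look undisturbed.
- **Not checked directly:** The arm hid the clamp and part of the chase in the last top view, so the lever angle and strap position rest on the scene picture and the forces. I did not measure the foot's contact itself.
- **Disagreements:** Contact force just before the lever's stop was only 3 N, lower than I expected with the foot bearing. The stop also came 2 mm lower than calculated. The first wrist-camera position was about 15 mm off because the arm was still settling, so I used the top-camera fit and took only the strap angle from it.

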